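# Click the parts wheel round to the lens

## Task

The white parts wheel of the turntable on the tray turns only anticlockwise (seen from above), with a click at each of its eight compartments. With a fingertip push the tabs on its edge to click it round until the compartment with the round camera lens stands at the arrow block that sticks out of the turntable's foot, and do not run on past it. Leave the turntable standing where it is, pick nothing up, and leave the phone, spudger, pry tool and pot undisturbed.

Things in the scene. Friction and masses are not known exactly. Their poses are not given: they have to be found in the camera images.
- turntable: Turntable: its black plastic foot, a disc 124 mm across and 11 mm high, stands loose on the tray (0.85 kg with the wheel; it stays put under a push of 1 to 2 N but can be shoved). Origin at the centre of its underside, on the wheel's axis; z up, x towards the arrow block.
- hub (a point): Top of the wheel's hub, on its axis, 26 mm above the turntable's origin. The white wheel is a dish 140 mm across, 12 to 25 mm above that origin, with 8 equal compartments between thin walls; at the outer end of each wall a tab stands on the edge.
- tab (a point): Centre of one of the 8 equal tabs (the next one anticlockwise of the lens), 83.5 mm from the axis, 23 mm above the turntable's origin. A tab reaches 67 to 100 mm from the axis, is 8 mm thick and stands 12 to 34 mm above that origin, with free space beneath beyond the foot. Tabs are 45 degrees apart, 64 mm centre to centre here, so a shut fingertip fits between.
- wheel (a joint): Turn of the wheel, rad, growing anticlockwise from above; 0: lens at the arrow block; starts 2, 3 or 4 clicks (0.785 each) short of 0. Tabs are at joint + 0.393 + k*0.785 from the turntable's x. A sprung ratchet stops it turning back; pushing a tab on takes about 1 N. Pushed 0.7 or more on it drops into the next click, left sooner it springs back. Pushed 0.1 beyond a click it returns to it.
- pointer (a point): Top centre of the arrow block on the foot: a black block, 17 mm square standing corner-on (24 mm across the corners), 10 mm high, 112 mm from the wheel's axis, at the end of a flat arm 14 mm wide and 6 mm high that passes under the tabs. It does not turn with the wheel.
- well (a point): Floor centre of the compartment with the camera lens (a flat steel-rimmed disc 22 mm across, 6 mm high, dark on top), 45 mm from the axis, turning with the wheel. The other compartments are empty or hold tiny screws only.
- phone_mid (a point): Centre of the cracked white phone lying on the tray, 145 x 71 x 8 mm, long along its x. Loose; leave alone.
- spudger_mid (a point): Middle of the blue plastic spudger, 129 mm long, 10 mm wide, 6 mm thick, lying along its x (from 65 mm behind to 64 mm ahead). Loose; leave alone.
- pry_tool_mid (a point): Middle of the short aluminium pry tool, 86 mm long, 16 mm wide, 5 mm thick, lying along its x. Loose; leave alone.
- pot_mid (a point): Centre of the closed screw-top plastic pot, 46 mm across and 40 mm high, standing upright. Loose; leave alone.
- tray: Round steel tea tray, 456 mm across, fixed. Origin at its underside's centre; its floor is 4 mm above that, its rim 16 mm high.

How it is judged:
At the end, for the whole second after the job is handed in: The wheel rests in the click at which the lens compartment is at the arrow block (within 0.12 rad), the turntable is upright within 20 mm of where it stood (its arrow block within 30 mm), and the phone, spudger, pry tool and pot are within 15 mm of where they lay (value of joint wheel between -0.12 and 0.12 rad and velocity of joint wheel between -0.1 and 0.1 rad/s and distance of turntable from where it was at the start of the episode below 0.02 m and distance of pointer from where it was at the start of the episode below 0.03 m and angle between turntable's own z axis and vertical below 0.05 rad and distance of each of phone_mid, spudger_mid, pry_tool_mid, pot_mid from where it was at the start of the episode below 0.015 m); the robot touches nothing.
It fails at once if the wheel is pushed on past the arrow block by more than half a click (0.45 rad) (value of joint wheel above 0.45 rad).
It fails at once if the wheel is forced back against its ratchet (value of joint wheel below -3.45576 rad).
It fails at once if the turntable is shoved more than 20 mm (its arrow block more than 30 mm), lifted or tipped (distance of turntable from where it was at the start of the episode above 0.02 m or distance of pointer from where it was at the start of the episode above 0.03 m or angle between turntable's own z axis and vertical above 0.15 rad).
It fails at once if the phone, spudger, pry tool or pot is lifted or moved by more than 15 mm (distance of any of phone_mid, spudger_mid, pry_tool_mid, pot_mid from where it was at the start of the episode above 0.015 m).
It also fails if it takes over 58 s, if anything falls off the work surface, if the arm or the gripper's body presses on something with over 40 N, if the wrist force passes 120 N, or if a joint passes its speed limit or range.

## Robot

A 7-joint arm with a two-finger parallel gripper is mounted at the origin on the work surface. World frame = base frame: x ahead of the robot, y to its left, z up, the work surface at z = 0. Lengths are in m, angles in rad, forces in N, time in s.
With the tool pointing down it reaches from about 0.425 to 0.925 m from the base axis. Payload 6.8 kg.
Tool frame: the origin (TCP) lies between the finger pads; the fingertips stand r.tcp_to_tips ahead of it and the grasp point (between the pads) lies 3 mm ahead of it (r.tcp_to_tips is the distance from the TCP to the fingertips, in m); z points along the fingers, y is the line along which they close (so a half turn about z gives the same grasp; the last joint's range is limited). The gripper opens to 85 mm and grips with 20 to 120 N. Pads are 22 mm wide; open, the fingers measure 114 mm over their backs; the gripper's body (76 mm by 85 mm) begins 54 mm behind the grasp point. The pads swing forward as they close: fully open they stand 13 mm farther back than shut.
Start: joints at [1.174, 0.477, 0.022, 1.555, -0.011, 1.109, -0.083], TCP at [0.192, -0.647, 0.253] pointing down, gripper open.
Joint ranges: [-2.96, 2.96], [-0.34, 2.1], [-1.41, 1.46], [0.24, 2.44], [-1.37, 4.51], [0.17, 1.92], [-2.96, 2.96]. Speed limits (rad/s): [2.39, 2.39, 3.14, 3.14, 3.14, 3.14, 3.14].

## Interface

Orientations are given as a rotation vector (axis times angle).
In Python, from bench import r gives the robot as it stands. The module is installed in compiled form; this text tells all that it offers.
- The arm moves only by the tool step_arm, never from a script. Its argument "moves" is a list of rows, each an object of numbers: "rx", "ry", "rz": the turn, a rotation vector about the tool's x, y, z in degrees; "dx", "dy", "dz": the shift along the tool's x, y, z in mm; "gripper": the opening, from -1 (shut) to 1 (fully open). In form: [{"rx": .., "ry": .., "rz": .., "dx": .., "dy": .., "dz": .., "gripper": ..}, ...]. A call has 1 to 20 rows; each row shifts and turns the commanded pose from where the row before left it, along the tool's axes as they then stand; what a row does not reach is not made up. A row lasts 1/8 s, in which the tool goes at most 62.5 mm and 10.7 degrees, less where a joint would pass 70% of its speed; a pose out of reach is approached as far as the arm can. A call is refused whole if a number of a shift passes 62.5 or a number of a turn 10.7, either way. A call with a gripper value outside its range is refused whole. The fingers move at their own pace and stop on an object; "grip_force" is the grip in N (left out, the last holds). Time passes only in rows, so rows that do not move let the fingers close. It gives the time, the measured TCP pose, the force, the opening and the grip force at its end, in the units of the state.
- r.get_obs(): the state, without advancing time (a new reading comes with each control period).
- r.grab_frame(name): name is "scene" or "top" or "wrist"; returns the picture (480x640x3 uint8, blue, green, red); there is no depth.
- r.camera_info(name): a dict with "mtx" (3x3 intrinsics, pixels), "rvec" (rotation vector, rad) and "tvec" (3), from world to camera coordinates, as OpenCV has them. Camera axes: x right, y down, z forward; pixel columns grow to the right and rows downward; lengths in m; the calibration is good to about 2 mm. A picture is of the moment at which its call begins: read the wrist's pose just before it. camera_info takes no time and is no camera call; for the wrist camera it gives the pose at the moment of the call.
- r.hand_in(): hands the job in; it is judged then, once.
The state is a dict: "clock": time; "joints": joint angles; "qvel": joint speeds; "tau": joint torques, N m; "tcp_pos": TCP position; "orientation": TCP orientation; "contact_force": force on the tool from outside, world axes, zero at the start; "moment": the same for the moment, N m; "grip_width": finger opening in m; "gripper_force": force on a finger pad.
Only numpy, scipy, OpenCV 4.12 (cv2) and the standard library are available. Lean on these libraries where they do the work, as an engineer would, in place of code of your own. Each camera call takes 0.05 s, during which the arm holds its last target. There are 200 camera calls.

## Working session

There is one attempt and no reset: what is moved stays moved. The work goes in short steps, Python scripts to look and compute and a tool call to move; the robot and the scene stay as the last step left them, time stands still between calls to the robot, and variables do not carry over. Pictures are saved under pics/ and viewed, at most 10 in all, crops included, and the job is handed in when it is done.

Besides the shell and the picture viewer there is one more tool, called after "Emit:" as name(argument=value, ...), one argument or row to a line, values as JSON. step_arm: Moves the arm, as the interface text tells. Its arguments: {"type":"object","properties":{"moves":{"type":"array","items":{"type":"object","properties":{"rx":{"type":"number"},"ry":{"type":"number"},"rz":{"type":"number"},"dx":{"type":"number"},"dy":{"type":"number"},"dz":{"type":"number"},"gripper":{"type":"number"}}}},"grip_force":{"type":"number"}},"required":["moves"]}

```bash
mkdir -p pics
python3 - <<'E'
from bench import r
import cv2
for n in("top","scene"):
    cv2.imwrite(f"pics/{n}0.png",r.grab_frame(n))
    c=r.camera_info(n);print(n,c)
o=r.get_obs();print(o,r.tcp_to_tips)
E
```

```text
top {'mtx': array([[511.1900587 ,   0.        , 309.27487852],
       [  0.        , 511.1900587 , 239.63029154],
       [  0.        ,   0.        ,   1.        ]]), 'rvec': array([ 2.19193585, -2.22454412,  0.07017978]), 'tvec': array([0.02016246, 0.56355584, 0.6800945 ])}
scene {'mtx': array([[441.57365315,   0.        , 318.77178685],
       [  0.        , 441.57365315, 236.24223209],
       [  0.        ,   0.        ,   1.        ]]), 'rvec': array([ 1.02036032,  2.60103154, -0.81326745]), 'tvec': array([ 0.42061653, -0.29807661,  0.93306953])}
{'clock': 0.1, 'joints': array([ 1.17390522,  0.47772777,  0.02233922,  1.55634006, -0.01149608,
        1.10931577, -0.08310934]), 'qvel': array([ 1.49126668e-03, -1.44046753e-03,  9.93944863e-05, -3.66646695e-03,
       -4.58993573e-04,  7.07461517e-04, -2.14492631e-03]), 'tau': array([ 4.52233493e-03, -5.97757065e+01,  1.61377430e+00, -2.81951952e+01,
        1.28706009e-02,  5.10199461e-03,  3.31428487e-05]), 'tcp_pos': array([ 0.19208688, -0.64657241,  0.25242121]), 'orientation': array([-3.10728837e+00, -4.51847961e-01,  5.66024196e-04]), 'contact_force': array([ 0.08790459,  0.69197565, -0.03455383]), 'moment': array([-0.06497954, -0.06664976,  0.058659  ]), 'gripper_force': 0.0, 'grip_width': 0.08513073661743116} 0.022
```

View pics/top0.png

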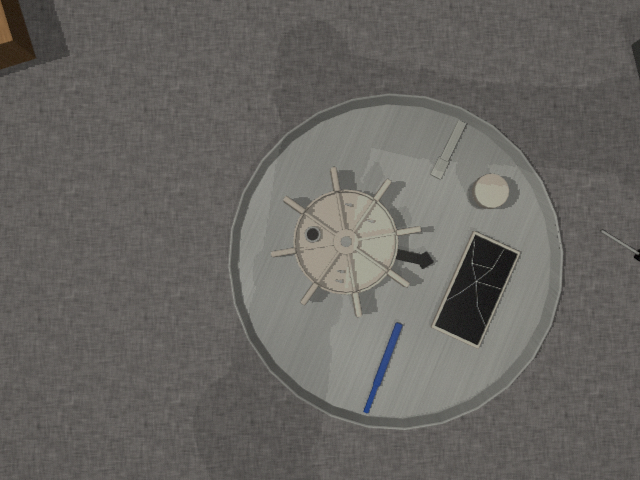

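View pics/scene0.png

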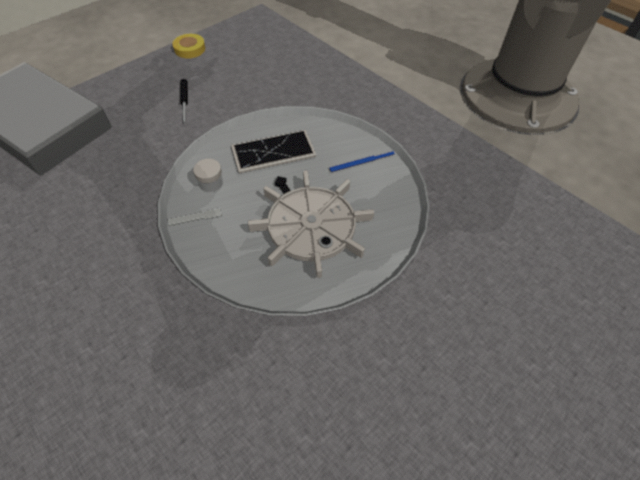

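The top view shows the hub at about (346,241), the arrow at (428,260), and the lens at (313,234). Seen from above, the lens is about 180° from the arrow, so that is 4 clicks anticlockwise. The scene view agrees.

```bash
cat > h.py <<'E'
import numpy as np,cv2
from bench import r
def ray(n,px,z):
    c=r.camera_info(n);R=cv2.Rodrigues(c["rvec"])[0];C=-R.T@c["tvec"]
    d=R.T@np.linalg.inv(c["mtx"])@np.array([*px,1.]);return (C+d*(z-C[2])/d[2])
def tcp():
    o=r.get_obs();return o["tcp_pos"],cv2.Rodrigues(o["orientation"])[0],o
E
python3 - <<'E'
from h import *
H=ray("top",(346,241),.030)[:2];P=ray("top",(428,260),.014)[:2];L=ray("top",(313,234),.02)[:2]
print("hub",H,"sc",ray("scene",(312,219),.030),"ptr",P,np.linalg.norm(P-H),np.degrees(np.arctan2(*(P-H)[::-1])),"lens",np.degrees(np.arctan2(*(L-H)[::-1])))
for p in [(334,168),(388,182),(420,230),(408,285),(358,316),(303,302),(272,254),(286,200)]:
    t=ray("top",p,.038)[:2]-H;print(p,np.linalg.norm(t),np.degrees(np.arctan2(t[1],t[0])))
for n,p,z in [("pot",(491,190),.044),("phone",(434,327),.012),("phone",(475,233),.012),("sp",(400,323),.01),("sp",(367,411),.01),("pry",(436,176),.009),("tray",(398,262),.01)]: print(n,ray("top",p,z))
t,R,o=tcp();print(t,R.round(3))
E
```

```text
hub [ 0.56050285 -0.03633011] sc [ 0.55785302 -0.03531511  0.03      ] ptr [ 0.53378837 -0.14857999] 0.11538500863266653 -103.38685807353544 lens 76.42604602190171
(334, 168) 0.09700289300271887 8.748986851408231
(388, 182) 0.09480788589513384 -36.20040825021881
(420, 230) 0.09750292664297275 -82.51212470811356
(408, 285) 0.09868101112416391 -126.64919700628093
(358, 316) 0.09883972915632 -172.39823703564593
(303, 302) 0.09778069770259233 143.58999321386844
(272, 254) 0.09873171133699435 99.24400078034431
(286, 200) 0.09539622914977437 55.186590302974494
pot [ 0.62390786 -0.22606387  0.044     ]
phone [ 0.44323205 -0.15491496  0.012     ]
phone [ 0.56961754 -0.21443797  0.012     ]
sp [ 0.44916206 -0.10933172  0.01      ]
sp [ 0.33260411 -0.0621845   0.01      ]
pry [ 0.64902069 -0.16384179  0.009     ]
tray [ 0.53169198 -0.10850706  0.01      ]
[ 0.19208688 -0.64657241  0.25242121] [[ 0.959  0.285 -0.001]
 [ 0.285 -0.959  0.002]
 [-0.    -0.002 -1.   ]]
```

Emit:
step_arm(
  moves=[
    {"dx": 20, "dy": -14, "gripper": -1},
    {"dx": 44, "dy": -32, "gripper": -1},
    {"dx": 44, "dy": -32, "gripper": -1},
    {"dx": 44, "dy": -32, "gripper": -1},
    {"dx": 44, "dy": -32, "gripper": -1},
    {"dx": 44, "dy": -32, "gripper": -1},
    {"dx": 44, "dy": -32, "gripper": -1},
    {"dx": 44, "dy": -32, "gripper": -1},
    {"dx": 44, "dy": -32, "gripper": -1},
    {"dx": 44, "dy": -32, "gripper": -1},
    {"dx": 44, "dy": -32, "gripper": -1},
    {"dx": 44, "dy": -32, "gripper": -1},
    {"dx": 44, "dy": -32, "gripper": -1},
    {"dx": 44, "dy": -32, "gripper": -1},
    {"rz": 10, "gripper": -1},
    {"rz": 10, "gripper": -1},
    {"rz": 10, "gripper": -1},
    {"gripper": -1},
    {"gripper": -1},
  ],
)

```text
invalid input at $.moves[0]: expected keys rx, ry, rz, dx, dy, dz, gripper
```

Run:
```python
from h import *
cv2.imwrite("pics/w1.png",r.grab_frame("wrist"))
t,R,o=tcp();print(o["clock"],t,R.round(3),o["grip_width"],o["joints"])
H=np.array([.560,-.036]);d=t[:2]-H;print(np.hypot(*d),np.degrees(np.arctan2(d[1],d[0])),np.degrees(np.arctan2(R[1,0],R[0,0])))
c=r.camera_info("wrist");p=[[H[0],H[1],.03]]+[[H[0]+.1*np.cos(np.radians(8.6+45*k)),H[1]+.1*np.sin(np.radians(8.6+45*k)),.038] for k in(-1,0,1)]
print(cv2.projectPoints(np.array(p),c["rvec"],c["tvec"],c["mtx"],None)[0].round())
```

```text
0.15 [ 0.19213651 -0.64665938  0.25254079] [[ 0.959  0.285 -0.001]
 [ 0.285 -0.959  0.001]
 [-0.    -0.001 -1.   ]] 0.08559181800780268 [ 1.17387159  0.47765162  0.02232956  1.55617738 -0.01144082  1.10928177
 -0.08314771]
0.7129014170463055 -121.06491654119773 16.54913976150827
[[[ -629.  -820.]]

 [[ -581. -1093.]]

 [[ -798. -1269.]]

 [[ -935. -1178.]]]
```

View pics/w1.png

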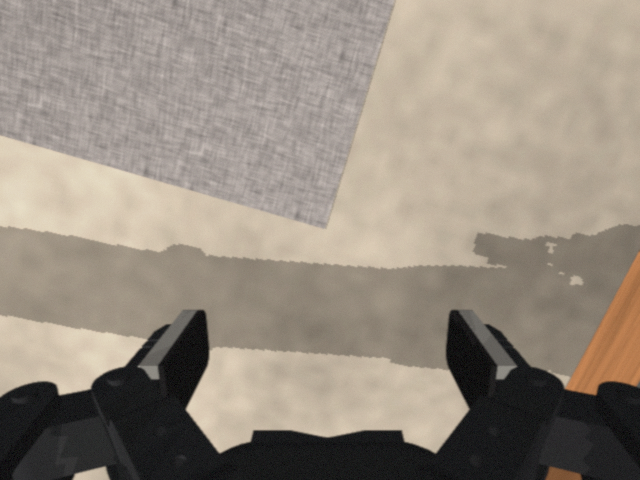

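The arm did not move because every row needs all seven keys. The wrist picture shows only the table corner and the open fingers.

Emit:
step_arm(
  moves=[
    {"rx": 0, "ry": 0, "rz": 0, "dx": 20, "dy": -14, "dz": 0, "gripper": -1},
    {"rx": 0, "ry": 0, "rz": 0, "dx": 44, "dy": -32, "dz": 0, "gripper": -1},
    {"rx": 0, "ry": 0, "rz": 0, "dx": 44, "dy": -32, "dz": 0, "gripper": -1},
    {"rx": 0, "ry": 0, "rz": 0, "dx": 44, "dy": -32, "dz": 0, "gripper": -1},
    {"rx": 0, "ry": 0, "rz": 0, "dx": 44, "dy": -32, "dz": 0, "gripper": -1},
    {"rx": 0, "ry": 0, "rz": 0, "dx": 44, "dy": -32, "dz": 0, "gripper": -1},
    {"rx": 0, "ry": 0, "rz": 0, "dx": 44, "dy": -32, "dz": 0, "gripper": -1},
    {"rx": 0, "ry": 0, "rz": 0, "dx": 44, "dy": -32, "dz": 0, "gripper": -1},
    {"rx": 0, "ry": 0, "rz": 0, "dx": 44, "dy": -32, "dz": 0, "gripper": -1},
    {"rx": 0, "ry": 0, "rz": 0, "dx": 44, "dy": -32, "dz": 0, "gripper": -1},
    {"rx": 0, "ry": 0, "rz": 0, "dx": 44, "dy": -32, "dz": 0, "gripper": -1},
    {"rx": 0, "ry": 0, "rz": 0, "dx": 44, "dy": -32, "dz": 0, "gripper": -1},
    {"rx": 0, "ry": 0, "rz": 0, "dx": 44, "dy": -32, "dz": 0, "gripper": -1},
    {"rx": 0, "ry": 0, "rz": 0, "dx": 44, "dy": -32, "dz": 0, "gripper": -1},
    {"rx": 0, "ry": 0, "rz": 10, "dx": 0, "dy": 0, "dz": 0, "gripper": -1},
    {"rx": 0, "ry": 0, "rz": 10, "dx": 0, "dy": 0, "dz": 0, "gripper": -1},
    {"rx": 0, "ry": 0, "rz": 10, "dx": 0, "dy": 0, "dz": 0, "gripper": -1},
    {"rx": 0, "ry": 0, "rz": 0, "dx": 0, "dy": 0, "dz": 0, "gripper": -1},
    {"rx": 0, "ry": 0, "rz": 0, "dx": 0, "dy": 0, "dz": 0, "gripper": -1},
  ],
)

```text
clock: 2.52
tcp_pos: [0.637, -0.0653, 0.2533]
orientation: [-3.121, 0.361, 0.0]
contact_force: [0.9, -0.5, 0.5]
grip_width: 0.0003
gripper_force: 0.0
```

Run:
```python
from h import *
cv2.imwrite("pics/w2.png",r.grab_frame("wrist"))
t,R,o=tcp();print(o["clock"],t,R.round(3),o["grip_width"],o["joints"])
H=np.array([.560,-.036]);d=t[:2]-H;print(np.hypot(*d),np.degrees(np.arctan2(d[1],d[0])),np.degrees(np.arctan2(R[1,0],R[0,0])))
c=r.camera_info("wrist");p=[[H[0],H[1],.03]]+[[H[0]+.1*np.cos(np.radians(8.6+45*k)),H[1]+.1*np.sin(np.radians(8.6+45*k)),.038] for k in(-1,0,1)]
print(cv2.projectPoints(np.array(p),c["rvec"],c["tvec"],c["mtx"],None)[0].round())
```

```text
2.575 [ 0.63703046 -0.065614    0.25333655] [[ 0.973 -0.229 -0.   ]
 [-0.229 -0.973  0.   ]
 [-0.    -0.    -1.   ]] -0.00017547470457456715 [ 0.1179077   0.42622117 -0.15242688  1.63447985  0.07077385  1.08637556
 -1.85634214]
0.08252684427697342 -21.029023236162796 -13.262436982960967
[[[315. 298.]]

 [[361. 201.]]

 [[269. 200.]]

 [[209. 261.]]]
```

View pics/w2.png

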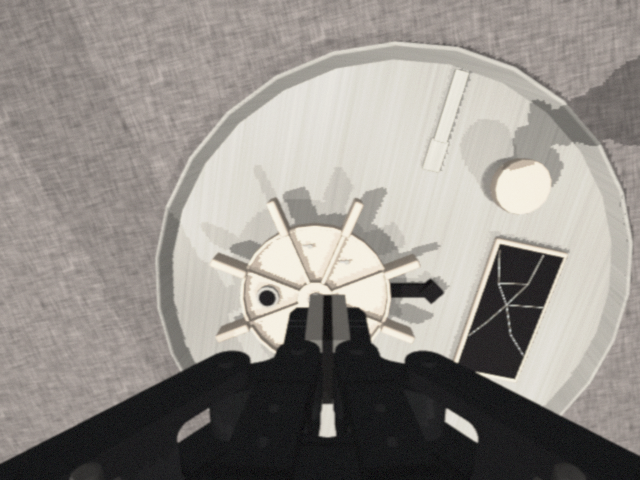

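The wheel is where I predicted, within about 3 mm: tab tips at (275,201), (360,202) and (216,259). I'll lower the shut fingertip into the gap between the first two.

Emit:
step_arm(
  moves=[
    {"rx": 0, "ry": 0, "rz": 0, "dx": 8, "dy": -10, "dz": 30, "gripper": -1},
    {"rx": 0, "ry": 0, "rz": 0, "dx": 0, "dy": 0, "dz": 45, "gripper": -1},
    {"rx": 0, "ry": 0, "rz": 0, "dx": 0, "dy": 0, "dz": 45, "gripper": -1},
    {"rx": 0, "ry": 0, "rz": 0, "dx": 0, "dy": 0, "dz": 30, "gripper": -1},
    {"rx": 0, "ry": 0, "rz": 0, "dx": 0, "dy": 0, "dz": 20, "gripper": -1},
    {"rx": 0, "ry": 0, "rz": 0, "dx": 0, "dy": 0, "dz": 20, "gripper": -1},
    {"rx": 0, "ry": 0, "rz": 0, "dx": 0, "dy": 0, "dz": 10, "gripper": -1},
    {"rx": 0, "ry": 0, "rz": 0, "dx": 0, "dy": 0, "dz": 9, "gripper": -1},
    {"rx": 0, "ry": 0, "rz": 0, "dx": 0, "dy": 0, "dz": 0, "gripper": -1},
    {"rx": 0, "ry": 0, "rz": 0, "dx": 0, "dy": 0, "dz": 0, "gripper": -1},
  ],
)

```text
clock: 3.82
tcp_pos: [0.6479, -0.0584, 0.045]
orientation: [-3.12, 0.368, -0.002]
contact_force: [-0.6, -0.5, -0.0]
grip_width: 0.0
gripper_force: 0.0
```

```bash
cat > s.py <<'E'
import sys
from h import *
t,R,o=tcp()
H=np.array([.560,-.036]);d=t[:2]-H;print(o["clock"],t,"F",o["contact_force"].round(2),"R,az,yaw",np.hypot(*d),np.degrees(np.arctan2(d[1],d[0])),np.degrees(np.arctan2(R[1,0],R[0,0])),o["joints"][6])
for n in sys.argv[1:]: 
    i=r.grab_frame(n); 
    if n=="top": i=cv2.resize(i[130:350,220:500],None,fx=2.5,fy=2.5)
    cv2.imwrite(f"pics/{n}_{o['clock']:.2f}.png",i); print(f"pics/{n}_{o['clock']:.2f}.png")
E
python3 s.py
```

```text
3.825 [ 0.64789935 -0.0584364   0.04497067] F [-0.59 -0.48 -0.02] R,az,yaw 0.0907176297546213 -14.319054384649121 -13.454173105275869 -1.9144257702959142
```

Emit:
step_arm(
  moves=[
    {"rx": 0, "ry": 0, "rz": -3, "dx": -0.1, "dy": -4.7, "dz": 0, "gripper": -1},
    {"rx": 0, "ry": 0, "rz": -3, "dx": -0.1, "dy": -4.7, "dz": 0, "gripper": -1},
    {"rx": 0, "ry": 0, "rz": -3, "dx": -0.1, "dy": -4.7, "dz": 0, "gripper": -1},
    {"rx": 0, "ry": 0, "rz": -3, "dx": -0.1, "dy": -4.7, "dz": 0, "gripper": -1},
    {"rx": 0, "ry": 0, "rz": -3, "dx": -0.1, "dy": -4.7, "dz": 0, "gripper": -1},
    {"rx": 0, "ry": 0, "rz": -3, "dx": -0.1, "dy": -4.7, "dz": 0, "gripper": -1},
    {"rx": 0, "ry": 0, "rz": -3, "dx": -0.1, "dy": -4.7, "dz": 0, "gripper": -1},
    {"rx": 0, "ry": 0, "rz": -3, "dx": -0.1, "dy": -4.7, "dz": 0, "gripper": -1},
    {"rx": 0, "ry": 0, "rz": -3, "dx": -0.1, "dy": -4.7, "dz": 0, "gripper": -1},
    {"rx": 0, "ry": 0, "rz": -3, "dx": -0.1, "dy": -4.7, "dz": 0, "gripper": -1},
    {"rx": 0, "ry": 0, "rz": -3, "dx": -0.1, "dy": -4.7, "dz": 0, "gripper": -1},
    {"rx": 0, "ry": 0, "rz": -3, "dx": -0.1, "dy": -4.7, "dz": 0, "gripper": -1},
    {"rx": 0, "ry": 0, "rz": -3, "dx": -0.1, "dy": -4.7, "dz": 0, "gripper": -1},
    {"rx": 0, "ry": 0, "rz": -3, "dx": -0.1, "dy": -4.7, "dz": 0, "gripper": -1},
    {"rx": 0, "ry": 0, "rz": -3, "dx": -0.1, "dy": -4.7, "dz": 0, "gripper": -1},
    {"rx": 0, "ry": 0, "rz": -3, "dx": -0.1, "dy": -4.7, "dz": 0, "gripper": -1},
    {"rx": 0, "ry": 0, "rz": 0, "dx": 0, "dy": 0, "dz": 0, "gripper": -1},
  ],
)

```text
clock: 5.95
tcp_pos: [0.6336, 0.0141, 0.0441]
orientation: [-2.999, -0.935, 0.002]
contact_force: [0.2, -0.0, -0.2]
grip_width: 0.0002
gripper_force: 0.0
```

```bash
python3 s.py top; cp pics/top_*.png pics/t1.png
```

```text
5.95 [0.63357001 0.01405363 0.04412961] F [ 0.19 -0.01 -0.2 ] R,az,yaw 0.08898265030718937 34.22955895198171 34.631338488738265 -1.3498267747521338
pics/top_5.95.png
```

View pics/t1.png

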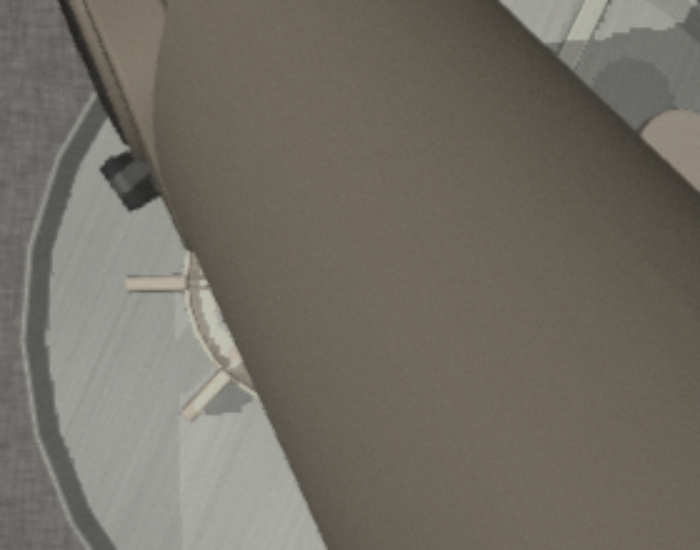

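The tabs at crop (127,283) and (190,412) show the wheel has turned about 37°. The finger trails the tab's centre by about 11.7°, as planned, so I'll continue the arc with the finger ending near 174.5°.

Emit:
step_arm(
  moves=[
    {"rx": 0, "ry": 0, "rz": -3, "dx": -0.1, "dy": -4.7, "dz": 0, "gripper": -1},
    {"rx": 0, "ry": 0, "rz": -3, "dx": -0.1, "dy": -4.7, "dz": 0, "gripper": -1},
    {"rx": 0, "ry": 0, "rz": -3, "dx": -0.1, "dy": -4.7, "dz": 0, "gripper": -1},
    {"rx": 0, "ry": 0, "rz": -3, "dx": -0.1, "dy": -4.7, "dz": 0, "gripper": -1},
    {"rx": 0, "ry": 0, "rz": -3, "dx": -0.1, "dy": -4.7, "dz": 0, "gripper": -1},
    {"rx": 0, "ry": 0, "rz": -3, "dx": -0.1, "dy": -4.7, "dz": 0, "gripper": -1},
    {"rx": 0, "ry": 0, "rz": -3, "dx": -0.1, "dy": -4.7, "dz": 0, "gripper": -1},
    {"rx": 0, "ry": 0, "rz": -3, "dx": -0.1, "dy": -4.7, "dz": 0, "gripper": -1},
    {"rx": 0, "ry": 0, "rz": -3, "dx": -0.1, "dy": -4.7, "dz": 0, "gripper": -1},
    {"rx": 0, "ry": 0, "rz": -3, "dx": -0.1, "dy": -4.7, "dz": 0, "gripper": -1},
    {"rx": 0, "ry": 0, "rz": -3, "dx": -0.1, "dy": -4.7, "dz": 0, "gripper": -1},
    {"rx": 0, "ry": 0, "rz": -3, "dx": -0.1, "dy": -4.7, "dz": 0, "gripper": -1},
    {"rx": 0, "ry": 0, "rz": -3, "dx": -0.1, "dy": -4.7, "dz": 0, "gripper": -1},
    {"rx": 0, "ry": 0, "rz": -3, "dx": -0.1, "dy": -4.7, "dz": 0, "gripper": -1},
    {"rx": 0, "ry": 0, "rz": -3, "dx": -0.1, "dy": -4.7, "dz": 0, "gripper": -1},
    {"rx": 0, "ry": 0, "rz": -3, "dx": -0.1, "dy": -4.7, "dz": 0, "gripper": -1},
    {"rx": 0, "ry": 0, "rz": 0, "dx": 0, "dy": 0, "dz": 0, "gripper": -1},
  ],
)

```text
clock: 8.12
tcp_pos: [0.5713, 0.0516, 0.044]
orientation: [-2.36, -2.073, 0.002]
contact_force: [0.5, -0.5, -0.2]
grip_width: 0.0003
gripper_force: 0.0
```

```bash
python3 s.py
```

```text
8.125 [0.57128583 0.05160617 0.0440485 ] F [ 0.54 -0.48 -0.16] R,az,yaw 0.08833012803699815 82.65932519882284 82.60190776664086 -0.7613317251992273
```

Emit:
step_arm(
  moves=[
    {"rx": 0, "ry": 0, "rz": -3, "dx": 0, "dy": -4.7, "dz": 0, "gripper": -1},
    {"rx": 0, "ry": 0, "rz": -3, "dx": 0, "dy": -4.7, "dz": 0, "gripper": -1},
    {"rx": 0, "ry": 0, "rz": -3, "dx": 0, "dy": -4.7, "dz": 0, "gripper": -1},
    {"rx": 0, "ry": 0, "rz": -3, "dx": 0, "dy": -4.7, "dz": 0, "gripper": -1},
    {"rx": 0, "ry": 0, "rz": -3, "dx": 0, "dy": -4.7, "dz": 0, "gripper": -1},
    {"rx": 0, "ry": 0, "rz": -3, "dx": 0, "dy": -4.7, "dz": 0, "gripper": -1},
    {"rx": 0, "ry": 0, "rz": -3, "dx": 0, "dy": -4.7, "dz": 0, "gripper": -1},
    {"rx": 0, "ry": 0, "rz": -3, "dx": 0, "dy": -4.7, "dz": 0, "gripper": -1},
    {"rx": 0, "ry": 0, "rz": -3, "dx": 0, "dy": -4.7, "dz": 0, "gripper": -1},
    {"rx": 0, "ry": 0, "rz": -3, "dx": 0, "dy": -4.7, "dz": 0, "gripper": -1},
    {"rx": 0, "ry": 0, "rz": -3, "dx": 0, "dy": -4.7, "dz": 0, "gripper": -1},
    {"rx": 0, "ry": 0, "rz": -3, "dx": 0, "dy": -4.7, "dz": 0, "gripper": -1},
    {"rx": 0, "ry": 0, "rz": -3, "dx": 0, "dy": -4.7, "dz": 0, "gripper": -1},
    {"rx": 0, "ry": 0, "rz": -3, "dx": 0, "dy": -4.7, "dz": 0, "gripper": -1},
    {"rx": 0, "ry": 0, "rz": -3, "dx": 0, "dy": -4.7, "dz": 0, "gripper": -1},
    {"rx": 0, "ry": 0, "rz": -3, "dx": 0, "dy": -4.7, "dz": 0, "gripper": -1},
    {"rx": 0, "ry": 0, "rz": 0, "dx": 0, "dy": 0, "dz": 0, "gripper": -1},
  ],
)

```text
clock: 10.25
tcp_pos: [0.5014, 0.0324, 0.0442]
orientation: [-1.316, -2.852, 0.001]
contact_force: [-0.2, -0.2, -0.4]
grip_width: 0.0
gripper_force: 0.0
```

```bash
python3 s.py scene; cp pics/scene_*.png pics/s1.png
```

```text
10.25 [0.50140869 0.03240213 0.0441792 ] F [-0.21 -0.23 -0.45] R,az,yaw 0.09006549681882477 130.5824144343399 130.46999358411102 -0.08670608633883477
pics/scene_10.25.png
```

View pics/s1.png

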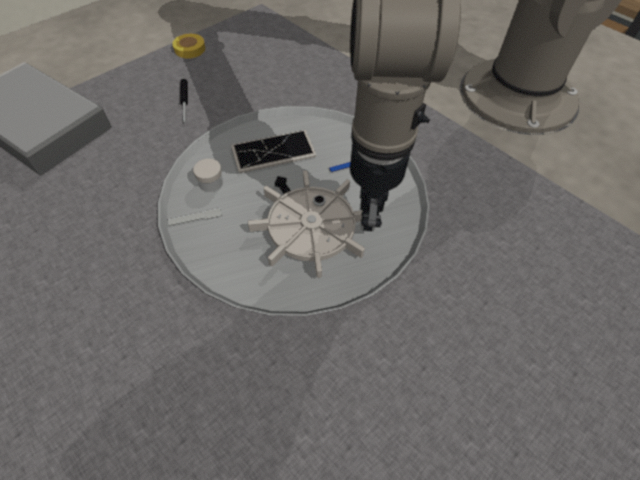

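The lens at (319,199) is now one compartment short of the arrow at (282,186), and the hub at (312,220) hasn't moved. For the last click I'll slow down at the end.

Emit:
step_arm(
  moves=[
    {"rx": 0, "ry": 0, "rz": -3, "dx": -0.1, "dy": -4.7, "dz": 0, "gripper": -1},
    {"rx": 0, "ry": 0, "rz": -3, "dx": -0.1, "dy": -4.7, "dz": 0, "gripper": -1},
    {"rx": 0, "ry": 0, "rz": -3, "dx": -0.1, "dy": -4.7, "dz": 0, "gripper": -1},
    {"rx": 0, "ry": 0, "rz": -3, "dx": -0.1, "dy": -4.7, "dz": 0, "gripper": -1},
    {"rx": 0, "ry": 0, "rz": -3, "dx": -0.1, "dy": -4.7, "dz": 0, "gripper": -1},
    {"rx": 0, "ry": 0, "rz": -3, "dx": -0.1, "dy": -4.7, "dz": 0, "gripper": -1},
    {"rx": 0, "ry": 0, "rz": -3, "dx": -0.1, "dy": -4.7, "dz": 0, "gripper": -1},
    {"rx": 0, "ry": 0, "rz": -3, "dx": -0.1, "dy": -4.7, "dz": 0, "gripper": -1},
    {"rx": 0, "ry": 0, "rz": -3, "dx": -0.1, "dy": -4.7, "dz": 0, "gripper": -1},
    {"rx": 0, "ry": 0, "rz": -3, "dx": -0.1, "dy": -4.7, "dz": 0, "gripper": -1},
    {"rx": 0, "ry": 0, "rz": -3, "dx": -0.1, "dy": -4.7, "dz": 0, "gripper": -1},
    {"rx": 0, "ry": 0, "rz": -3, "dx": -0.1, "dy": -4.7, "dz": 0, "gripper": -1},
    {"rx": 0, "ry": 0, "rz": -3, "dx": -0.1, "dy": -4.7, "dz": 0, "gripper": -1},
    {"rx": 0, "ry": 0, "rz": -2, "dx": 0, "dy": -3.1, "dz": 0, "gripper": -1},
    {"rx": 0, "ry": 0, "rz": -2, "dx": 0, "dy": -3.1, "dz": 0, "gripper": -1},
    {"rx": 0, "ry": 0, "rz": 0, "dx": 0, "dy": 0, "dz": 0, "gripper": -1},
    {"rx": 0, "ry": 0, "rz": 0, "dx": 0, "dy": 0, "dz": 0, "gripper": -1},
  ],
)

```text
clock: 12.42
tcp_pos: [0.4706, -0.0249, 0.0443]
orientation: [0.178, 3.136, 0.0]
contact_force: [-0.6, -0.5, 0.4]
grip_width: -0.0003
gripper_force: 0.0
```

```bash
python3 s.py scene
python3 - <<'E'
import glob,cv2
f=[g for g in glob.glob("pics/scene_*.png") if "10.25" not in g][-1]
cv2.imwrite("pics/s2.png",cv2.resize(cv2.imread(f)[120:300,200:440],None,fx=3,fy=3))
E
```

```text
12.425 [ 0.4706149  -0.02489112  0.04433774] F [-0.6  -0.47  0.37] R,az,yaw 0.09007276893847216 172.9155409966478 173.5139978647022 0.6487721579827
pics/scene_12.43.png
```

View pics/s2.png

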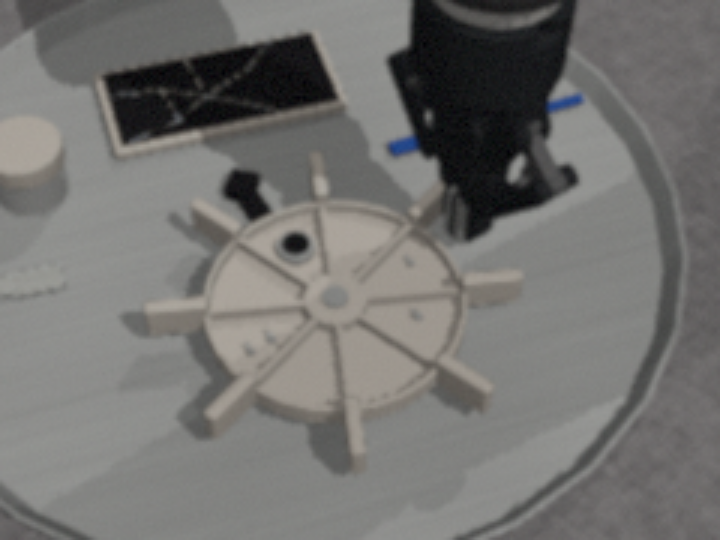

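The lens at crop (295,243) is in the compartment facing the arrow at (243,185). I'll measure the wheel's angle from the tab tips.

Run:
```python
from h import *
H=ray("scene",(200+335/3,120+295/3),.030)[:2];print(H)
P=ray("scene",(200+243/3,120+183/3),.014)[:2]-H;print("ptr",np.linalg.norm(P),np.degrees(np.arctan2(P[1],P[0])))
L=ray("scene",(200+295/3,120+243/3),.024)[:2]-H;print("lens",np.linalg.norm(L),np.degrees(np.arctan2(L[1],L[0])))
for p in [(317,155),(196,204),(148,311),(210,420),(357,455),(488,393),(521,277)]:
    t=ray("scene",(200+p[0]/3,120+p[1]/3),.036)[:2]-H;a=np.degrees(np.arctan2(t[1],t[0]));print(np.linalg.norm(t).round(3),a.round(1),(a%45).round(1))
# same on the original image
for p in [(305,174),(251,225),(272,264),(318,268),(361,260),(372,215),(349,182)]:
    t=ray("scene",p,.036)[:2]-H;a=np.degrees(np.arctan2(t[1],t[0]));print("orig",np.linalg.norm(t).round(3),(a%45).round(1))
```

```text
[ 0.55734443 -0.03665217]
ptr 0.1078318909881673 -102.88995896905338
lens 0.04613959433250199 -104.00866710231108
0.096 -126.4 8.6
0.096 -79.9 10.1
0.098 -33.7 11.3
0.102 10.6 10.6
0.102 53.4 8.4
0.101 96.6 6.6
0.099 141.8 6.8
orig 0.09 9.6
orig 0.096 13.0
orig 0.106 14.2
orig 0.096 8.0
orig 0.109 44.1
orig 0.096 3.7
orig 0.095 6.4
```

The tab pattern averages 8.9° against 8.6° at the start, and the lens is at -104° against about -103° for the arrow. The fourth click has dropped in, so I'll back off and lift.

Emit:
step_arm(
  moves=[
    {"rx": 0, "ry": 0, "rz": 0, "dx": 0, "dy": 5, "dz": 0, "gripper": -1},
    {"rx": 0, "ry": 0, "rz": 0, "dx": 3, "dy": 4, "dz": 0, "gripper": -1},
    {"rx": 0, "ry": 0, "rz": 0, "dx": 0, "dy": 0, "dz": -15, "gripper": -1},
    {"rx": 0, "ry": 0, "rz": 0, "dx": 0, "dy": 0, "dz": -30, "gripper": -1},
    {"rx": 0, "ry": 0, "rz": 0, "dx": 0, "dy": 0, "dz": -45, "gripper": -1},
    {"rx": 0, "ry": 0, "rz": 0, "dx": 0, "dy": 0, "dz": -45, "gripper": -1},
    {"rx": 0, "ry": 0, "rz": 0, "dx": 0, "dy": -40, "dz": -30, "gripper": -1},
    {"rx": 0, "ry": 0, "rz": 0, "dx": 0, "dy": 0, "dz": 0, "gripper": -1},
    {"rx": 0, "ry": 0, "rz": 0, "dx": 0, "dy": 0, "dz": 0, "gripper": -1},
    {"rx": 0, "ry": 0, "rz": 0, "dx": 0, "dy": 0, "dz": 0, "gripper": -1},
  ],
)

```text
clock: 13.72
tcp_pos: [0.4635, -0.0543, 0.2089]
orientation: [-0.174, -3.136, -0.001]
contact_force: [0.6, 0.1, -0.3]
grip_width: -0.0
gripper_force: 0.0
```

```bash
python3 s.py scene; cp $(ls -t pics/scene_*|head -1) pics/s3.png
```

```text
13.725 [ 0.46353062 -0.05433516  0.20886388] F [ 0.61  0.06 -0.3 ] R,az,yaw 0.09819633069020055 -169.23860817801392 173.66530922970514 0.9995628161195942
pics/scene_13.72.png
```

View pics/s3.png

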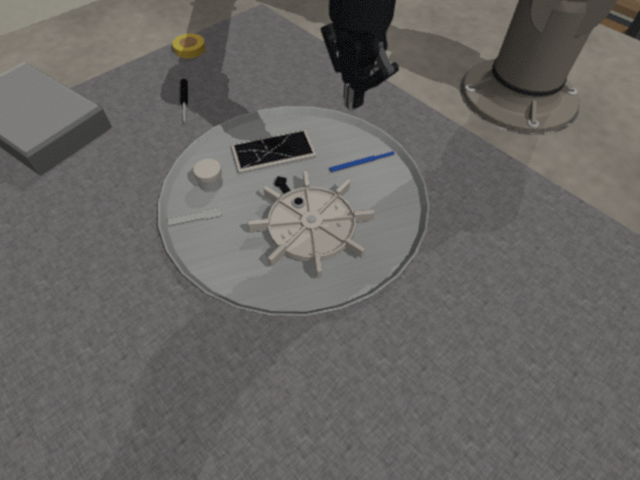

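The lens at (298,201) faces the arrow at (282,184), everything else is where it was, and the arm is clear.

```bash
python3 -c "
from bench import r
print(r.hand_in())"
```

```text
the job is handed in; nothing more can be done
None
```

I clicked the wheel round four compartments so the lens stands at the arrow block and handed the job in at about 14 s; in the last picture the turntable and the other items hadn't visibly moved, and no verdict came back.

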